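# Put the flush cutters away with their like and shut that drawer

### The job

Look into the three open drawers of the blue parts cabinet, find the one that has the other pair of blue-handled pliers in it, and lay the flush cutters from the black work board into that same drawer - set them down, don't drop them in from above the drawer. Then push that drawer fully shut without slamming it. Leave the other two drawers standing open as they are, and do not disturb the bowl, the jar or the white gift box.

Things in the scene. Friction and masses are not known exactly. Their poses are not given: they have to be found in the camera images.
- cabinet: blue small-parts cabinet, 445 wide (its y), 195 deep (its x), 200 high, fixed, front towards the robot. Origin: bottom middle of its front face; x points into the cabinet, y to the robot's left, z up. Above 60 mm the front is an upright face of small dummy drawers (pulls stand out 10); below are three big clear drawers. A tool pushing one fully shut must lean back 25 to 45 degrees to clear it
- cutters_joint (a point): flush cutters on the black work board (4 thick): blue handles, steel head, 112 long, 53 wide over the handles, 11 thick, about 85 g, rigid. Point: middle of the steel box joint, half-way up; the joint has flat parallel sides, is 26 long and 20 wide across them, best gripped there. x points to the jaws, which end 42 on; the handles end 70 behind; z up. Jaws start roughly towards the robot
- pliers_joint (a point): the other blue-handled pair, chain-nose pliers of the same size, lying loose in one of the three big drawers, in its left half (18 to 26 mm left of its middle), jaws pointing about away from the robot; same point and axes as on the cutters
- clamp_mid (a point): wooden ring clamp, 118 x 28 x 24, lying in another of the big drawers; its centre, x along its length
- block_mid (a point): steel bench block on a rubber foot, 66 x 66 x 24, lying in another of the big drawers; its centre
- drawer_left_in (a point): middle of the inner floor of the left (+y) big drawer; moves with it; axes as the cabinet's. Each big drawer: 180 long (x), 138 wide outside, walls and floor 3 thick, 47 deep inside; floor top 9 and rim 56 above the bench. Its front's outer face lies 90 towards the robot from this point, flush with the cabinet's face when shut; a 12 mm pull stands out at its foot (12 to 17 above the bench)
- drawer_mid_in (a point): the same point of the middle drawer
- drawer_right_in (a point): the same point of the right (-y) drawer
- drawer_left (a joint): how far the left big drawer stands open, m: 0 shut, 0.15 fully out. About 2 N of friction; it stays where it is left. All three start 0.125 to 0.145 open
- drawer_mid (a joint): the same for the middle drawer
- drawer_right (a joint): the same for the right drawer
- bowl: bystander: white bowl of trinkets with a brown beaded rim, 120 across, 50 high; origin under its centre
- giftbox: bystander: white gift box 72 x 64 x 46; origin under its centre
- jar: bystander: amber glass jar, 64 across, 85 high; origin under its centre
Things that resemble listed ones, but are neither listed nor needed, are in the scene too. What is shaped like the part that bears pliers_joint but orange or turquoise is not meant.

How it is judged:
On the way, in this order (a step that is already met when the one before it is completed fails the run):
1. the cutters lie, let go and at rest, in the drawer that holds the other blue-handled pliers, while it is still open (((x of cutters_joint in the frame of drawer_left_in between -0.088 and 0.088 m and y of cutters_joint in the frame of drawer_left_in between -0.066 and 0.066 m and z of cutters_joint in the frame of drawer_left_in between -0.002 and 0.044 m and x of pliers_joint in the frame of drawer_left_in between -0.088 and 0.088 m and y of pliers_joint in the frame of drawer_left_in between -0.066 and 0.066 m and z of pliers_joint in the frame of drawer_left_in between -0.002 and 0.044 m and value of joint drawer_left above 0.08 m) or (x of cutters_joint in the frame of drawer_mid_in between -0.088 and 0.088 m and y of cutters_joint in the frame of drawer_mid_in between -0.066 and 0.066 m and z of cutters_joint in the frame of drawer_mid_in between -0.002 and 0.044 m and x of pliers_joint in the frame of drawer_mid_in between -0.088 and 0.088 m and y of pliers_joint in the frame of drawer_mid_in between -0.066 and 0.066 m and z of pliers_joint in the frame of drawer_mid_in between -0.002 and 0.044 m and value of joint drawer_mid above 0.08 m) or (x of cutters_joint in the frame of drawer_right_in between -0.088 and 0.088 m and y of cutters_joint in the frame of drawer_right_in between -0.066 and 0.066 m and z of cutters_joint in the frame of drawer_right_in between -0.002 and 0.044 m and x of pliers_joint in the frame of drawer_right_in between -0.088 and 0.088 m and y of pliers_joint in the frame of drawer_right_in between -0.066 and 0.066 m and z of pliers_joint in the frame of drawer_right_in between -0.002 and 0.044 m and value of joint drawer_right above 0.08 m)) and contact force between the fingers and cutters below 0.1 N and linear speed of cutters below 0.03 m/s), for 0.2 s.
2. that drawer is fully shut, both pairs in it, the other two still open (((x of cutters_joint in the frame of drawer_left_in between -0.088 and 0.088 m and y of cutters_joint in the frame of drawer_left_in between -0.066 and 0.066 m and z of cutters_joint in the frame of drawer_left_in between -0.002 and 0.044 m and x of pliers_joint in the frame of drawer_left_in between -0.088 and 0.088 m and y of pliers_joint in the frame of drawer_left_in between -0.066 and 0.066 m and z of pliers_joint in the frame of drawer_left_in between -0.002 and 0.044 m and value of joint drawer_left below 0.005 m and value of joint each of drawer_mid, drawer_right above 0.1 m) or (x of cutters_joint in the frame of drawer_mid_in between -0.088 and 0.088 m and y of cutters_joint in the frame of drawer_mid_in between -0.066 and 0.066 m and z of cutters_joint in the frame of drawer_mid_in between -0.002 and 0.044 m and x of pliers_joint in the frame of drawer_mid_in between -0.088 and 0.088 m and y of pliers_joint in the frame of drawer_mid_in between -0.066 and 0.066 m and z of pliers_joint in the frame of drawer_mid_in between -0.002 and 0.044 m and value of joint drawer_mid below 0.005 m and value of joint each of drawer_left, drawer_right above 0.1 m) or (x of cutters_joint in the frame of drawer_right_in between -0.088 and 0.088 m and y of cutters_joint in the frame of drawer_right_in between -0.066 and 0.066 m and z of cutters_joint in the frame of drawer_right_in between -0.002 and 0.044 m and x of pliers_joint in the frame of drawer_right_in between -0.088 and 0.088 m and y of pliers_joint in the frame of drawer_right_in between -0.066 and 0.066 m and z of pliers_joint in the frame of drawer_right_in between -0.002 and 0.044 m and value of joint drawer_right below 0.005 m and value of joint each of drawer_left, drawer_mid above 0.1 m))), for 0.2 s.
At the end, for the whole second after the job is handed in: The cutters and the blue-handled pliers are both inside the same big drawer (joints inside its walls and below its rim), that drawer is shut to within 5 mm, the other two stand open by more than 100 mm, and the cutters are released and at rest (((x of cutters_joint in the frame of drawer_left_in between -0.088 and 0.088 m and y of cutters_joint in the frame of drawer_left_in between -0.066 and 0.066 m and z of cutters_joint in the frame of drawer_left_in between -0.002 and 0.044 m and x of pliers_joint in the frame of drawer_left_in between -0.088 and 0.088 m and y of pliers_joint in the frame of drawer_left_in between -0.066 and 0.066 m and z of pliers_joint in the frame of drawer_left_in between -0.002 and 0.044 m and value of joint drawer_left below 0.005 m and value of joint each of drawer_mid, drawer_right above 0.1 m) or (x of cutters_joint in the frame of drawer_mid_in between -0.088 and 0.088 m and y of cutters_joint in the frame of drawer_mid_in between -0.066 and 0.066 m and z of cutters_joint in the frame of drawer_mid_in between -0.002 and 0.044 m and x of pliers_joint in the frame of drawer_mid_in between -0.088 and 0.088 m and y of pliers_joint in the frame of drawer_mid_in between -0.066 and 0.066 m and z of pliers_joint in the frame of drawer_mid_in between -0.002 and 0.044 m and value of joint drawer_mid below 0.005 m and value of joint each of drawer_left, drawer_right above 0.1 m) or (x of cutters_joint in the frame of drawer_right_in between -0.088 and 0.088 m and y of cutters_joint in the frame of drawer_right_in between -0.066 and 0.066 m and z of cutters_joint in the frame of drawer_right_in between -0.002 and 0.044 m and x of pliers_joint in the frame of drawer_right_in between -0.088 and 0.088 m and y of pliers_joint in the frame of drawer_right_in between -0.066 and 0.066 m and z of pliers_joint in the frame of drawer_right_in between -0.002 and 0.044 m and value of joint drawer_right below 0.005 m and value of joint each of drawer_left, drawer_mid above 0.1 m)) and contact force between the fingers and cutters below 0.1 N and linear speed of cutters below 0.03 m/s); the robot touches nothing.
It fails at once if one of the other two drawers was shoved: a drawer without the pliers pushed in to less than 100 mm open ((value of joint drawer_left below 0.1 m and not (x of pliers_joint in the frame of drawer_left_in between -0.088 and 0.088 m and y of pliers_joint in the frame of drawer_left_in between -0.066 and 0.066 m and z of pliers_joint in the frame of drawer_left_in between -0.002 and 0.044 m)) or (value of joint drawer_mid below 0.1 m and not (x of pliers_joint in the frame of drawer_mid_in between -0.088 and 0.088 m and y of pliers_joint in the frame of drawer_mid_in between -0.066 and 0.066 m and z of pliers_joint in the frame of drawer_mid_in between -0.002 and 0.044 m)) or (value of joint drawer_right below 0.1 m and not (x of pliers_joint in the frame of drawer_right_in between -0.088 and 0.088 m and y of pliers_joint in the frame of drawer_right_in between -0.066 and 0.066 m and z of pliers_joint in the frame of drawer_right_in between -0.002 and 0.044 m))).
It fails at once if a drawer slammed: moved inwards faster than 0.5 m/s (velocity of joint any of drawer_left, drawer_mid, drawer_right below -0.5 m/s).
It fails at once if the cutters dropped: falling free faster than 0.9 m/s (a drop of over 4 cm) (linear speed of cutters above 0.9 m/s and contact force between the fingers and cutters below 0.1 N).
It fails at once if the bowl, gift box or jar moved more than 30 mm (distance of any of bowl, giftbox, jar from where it was at the start of the episode above 0.03 m).
It also fails if it takes over 61 s, if anything falls off the work surface, if the arm or the gripper's body presses on something with over 40 N, if the wrist force passes 120 N, or if a joint passes its speed limit or range.

### The arm

A 6-joint arm with a two-finger parallel gripper is mounted at the origin on the work surface. World frame = base frame: x ahead of the robot, y to its left, z up, the work surface at z = 0. Lengths are in m, angles in rad, forces in N, time in s.
With the tool pointing down it reaches from about 0.25 to 0.775 m from the base axis. Payload 4 kg.
Tool frame: the origin (TCP) lies midway between the tips of the shut fingers; the grasp point (between the pads) lies manip.grasp_offset behind it (manip.grasp_offset is the distance from the TCP to the grasp point, in m); z points along the fingers, y is the line along which they close (so a half turn about z gives the same grasp; the last joint's range is limited). The gripper opens to 85 mm and grips with 20 to 120 N. Pads are 22 mm wide; open, the fingers measure 114 mm over their backs; the gripper's body (76 mm by 85 mm) begins 54 mm behind the grasp point. The pads swing forward as they close: fully open they stand 13 mm farther back than shut.
Start: joints at [1.067, 0.087, 1.371, -0, 1.684, -0.103], TCP at [0.215, 0.506, 0.231] pointing down, gripper open.
Joint ranges: [-3.1, 3.1], [-0.76, 2.03], [0.27, 2.55], [-1.08, 4.22], [0.17, 2.65], [-2.57, 2.57]. Speed limits (rad/s): [2.79, 2.79, 3.14, 3.14, 3.14, 3.14].

### API

Orientations are given as a 3x3 rotation matrix whose columns are the frame's x, y, z axes.
In Python, from cell import manip, eyes gives the robot as it stands.
- The arm moves only by the tool send_rows, never from a script. Its argument "rows" is text: rows parted by semicolons, each of 7 numbers parted by spaces: the opening, from 0 (shut) to 1 (fully open), then the shift along the tool's x, y, z normalised to -1 to 1, where 1 is 0.03 m, then the turn, a rotation vector about the tool's x, y, z normalised to -1 to 1, where 1 is 0.12 rad. In form: gripper x y z wx wy wz; .... A call has 1 to 10 rows; each row shifts and turns the commanded pose from where the row before left it, along the tool's axes as they then stand; what a row does not reach is not made up. A row lasts 1/10 s, in which the tool goes at most 50 mm and 8.59 degrees, less where a joint would pass 70% of its speed; a pose out of reach is approached as far as the arm can. A call with a number of a shift or a turn outside -1 to 1 is refused whole. A call with a gripper value outside its range is refused whole. The fingers move at their own pace and stop on an object; "grip_force" is the grip in N (left out, the last holds). Time passes only in rows, so rows that do not move let the fingers close. It gives the time, the measured TCP pose, the force, the opening and the grip force at its end, in the units of the state.
- manip.state(): the state, without advancing time (a new reading comes with each control period).
- eyes.capture(name): name is "side" or "top" or "wrist"; returns the picture (400x640x3 uint8, blue, green, red); there is no depth.
- eyes.camera_params(name): a dict with "fov_y" (degrees; the focal length in pixels is half the picture's height over the tangent of half this angle, whatever the lens; pixels are square), "cx", "cy" (the principal point, pixels), "R" (3x3) and "t" (3): a world point X has camera coordinates R X + t; the wrist camera has in their place "T_tool_cam" (4x4, takes a point from camera to tool coordinates, whose origin is the TCP and whose axes are the flange's). Camera axes: x right, y down, z forward; pixel columns grow to the right and rows downward; lengths in m; the calibration is good to about 2 mm. A picture is of the moment at which its call begins: read the wrist's pose just before it. camera_params takes no time and is no camera call.
- manip.sign_off(): hands the job in; it is judged then, once.
The state is a dict: "time": time; "joint_positions": joint angles; "joint_vel": joint speeds; "tau": joint torques, N m; "ee_pos": TCP position; "eef_rot": TCP orientation; "wrist_force": force on the tool from outside, world axes, zero at the start; "moment": the same for the moment, N m; "gripper_width": opening from 0.0 (shut) to 1.0 (fully open); "finger_force": force on a finger pad.
Only numpy, scipy, OpenCV 4.12 (cv2) and the standard library are available. Lean on these libraries where they do the work, as an engineer would, in place of code of your own. Each camera call takes 0.05 s, during which the arm holds its last target. There are 200 camera calls.

## Working session

There is one attempt and no reset: what is moved stays moved. The work goes in short steps, Python scripts to look and compute and a tool call to move; the robot and the scene stay as the last step left them, time stands still between calls to the robot, and variables do not carry over. Pictures are saved under pics/ and viewed, at most 10 in all, crops included, and the job is handed in when it is done.

Besides the shell and the picture viewer there is one more tool, called after "Emit:" as name(argument=value, ...), one argument or row to a line, values as JSON. send_rows: Moves the arm, as the interface text tells. Its arguments: {"type":"object","properties":{"rows":{"type":"string"},"grip_force":{"type":"number"}},"required":["rows"]}

```bash
mkdir -p pics; ls
python3 - <<'E'
from cell import manip, eyes
import cv2,json
for n in("top","side"):
    cv2.imwrite(f"pics/{n}0.png",eyes.capture(n)); print(n,eyes.camera_params(n))
print(eyes.camera_params("wrist")); print(manip.grasp_offset); print(manip.state())
E
```

```text
pics
top {'fov_y': 43.81131600776193, 'cx': 319.53644632447646, 'cy': 189.720056800862, 'R': array([[ 0.0105244 , -0.99989422,  0.01003922],
       [-0.98947329, -0.01186281, -0.14422858],
       [ 0.14433242, -0.00841562, -0.98949347]]), 't': array([-0.06007069,  0.58881951,  1.60675278])}
side {'fov_y': 55.6625166178333, 'cx': 317.2821594588609, 'cy': 200.79219343190076, 'R': array([[-0.89749286, -0.44097689, -0.00677851],
       [-0.33611274,  0.69385889, -0.63685796],
       [ 0.28554298, -0.56929713, -0.77095135]]), 't': array([0.49632713, 0.23126918, 0.86479528])}
{'fov_y': 62.61142329935936, 'cx': 317.43884011711435, 'cy': 195.8417223200301, 'T_tool_cam': array([[-8.82658860e-04, -9.61449988e-01, -2.74978437e-01,
         6.92684818e-02],
       [ 9.99999158e-01, -1.11032717e-03,  6.72292460e-04,
         4.70518963e-04],
       [-9.51691608e-04, -2.74977612e-01,  9.61450159e-01,
        -1.43686525e-01],
       [ 0.00000000e+00,  0.00000000e+00,  0.00000000e+00,
         1.00000000e+00]])}
0.0187
{'time': 0.1, 'joint_positions': array([ 1.06690871e+00,  8.79101908e-02,  1.37212582e+00,  6.33507506e-06,
        1.68361086e+00, -1.03093811e-01]), 'joint_vel': array([ 0.00074632, -0.0029195 , -0.00357315, -0.00095729,  0.00113292,
        0.00105134]), 'tau': array([ 2.26076954e-03, -3.53012180e+01, -3.14221573e+01, -1.70076019e-04,
        7.93305575e-03, -1.61415755e-06]), 'ee_pos': array([0.21436029, 0.50601271, 0.23022876]), 'eef_rot': array([[-9.20751748e-01,  3.90147696e-01, -9.97358591e-04],
       [ 3.90148910e-01,  9.20750022e-01, -1.79586542e-03],
       [ 2.17665187e-04, -2.04266459e-03, -9.99997890e-01]]), 'wrist_force': array([-0.07396947,  0.46552668, -0.07459793]), 'moment': array([-0.00142956, -0.01604627,  0.03174643]), 'finger_force': 0.0, 'gripper_width': 0.998679282801167}
```

View pics/top0.png

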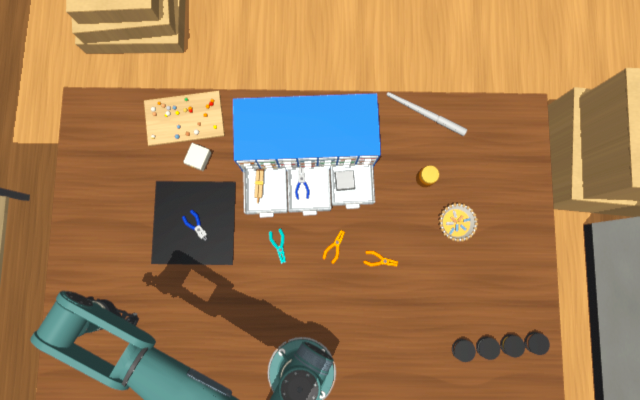

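View pics/side0.png

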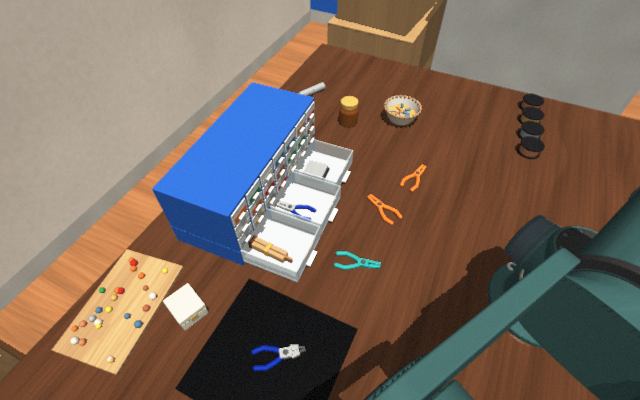

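The blue-handled pliers (top image about 303,183) are in the middle drawer. The clamp is in the left drawer (259,185) and the block in the right (345,180). The cutters lie on the board at about (197,226), with the jaws at about (205,238).

```bash
cat > h.py <<'E'
from cell import manip, eyes
import numpy as np, cv2
def cam(n,s=None):
    p=eyes.camera_params(n); f=200/np.tan(np.radians(p["fov_y"]/2))
    if n=="wrist":
        s=s or manip.state(); T=np.eye(4); T[:3,:3]=s["eef_rot"]; T[:3,3]=s["ee_pos"]
        M=T@p["T_tool_cam"]; Rwc,c=M[:3,:3],M[:3,3]
    else: Rwc=p["R"].T; c=-Rwc@p["t"]
    return Rwc,c,f,p["cx"],p["cy"]
def ray(n,uv,z,s=None):
    Rwc,c,f,cx,cy=cam(n,s); uv=np.atleast_2d(uv).astype(float)
    d=np.c_[(uv-[cx,cy])/f,np.ones(len(uv))]@Rwc.T
    return c+d*((z-c[2])/d[:,2])[:,None]
def blue(img):
    h=cv2.cvtColor(img,cv2.COLOR_BGR2HSV); return cv2.inRange(h,(100,120,60),(130,255,255))
def px(m,x0,y0,x1,y1):
    k=np.zeros_like(m); k[y0:y1,x0:x1]=255; return cv2.findNonZero(m&k)[:,0]
E
python3 - <<'E'
from h import *
im=cv2.imread("pics/top0.png"); m=blue(im)
q=px(m,225,85,390,170); r=cv2.minAreaRect(ray("top",q,0.2)[:,:2].astype(np.float32)); print("cab top",r, cv2.boxPoints(r))
b=px(m,175,205,215,250); B=ray("top",b,0.009)[:,:2]; print("cut handles",B.mean(0),B.min(0),B.max(0))
g=cv2.inRange(cv2.cvtColor(im,cv2.COLOR_BGR2HSV),(0,0,90),(180,90,255)); s=px(g,180,212,215,245); S=ray("top",s,0.009)[:,:2]
print("steel",S.mean(0)); A=np.r_[B,S]; r=cv2.minAreaRect(A.astype(np.float32)); print(r)
P=ray("top",px(m,285,168,318,205),0.015)[:,:2]; print("pliers blue",P.mean(0),P.min(0),P.max(0))
print("drawer fronts", ray("top",[[246,214],[287,212],[289,212],[331,209],[333,206],[373,204]],0.056)[:,:2])
cv2.imwrite("pics/topcrop.png",cv2.resize(im[140:260,170:390],None,fx=3.6,fy=3.6,interpolation=cv2.INTER_CUBIC))
E
```

```text
cab top ((0.7513623833656311, -0.009260669350624084), (0.2183985412120819, 0.4452512264251709), 2.2515387535095215) [[ 0.63350123  0.208903  ]
 [ 0.65099365 -0.23600449]
 [ 0.86922354 -0.22742434]
 [ 0.8517311   0.21748315]]
cut handles [0.48778531 0.37402394] [0.45678258 0.3447986 ] [0.52052035 0.40617606]
steel [0.44639743 0.34199733]
((0.47123438119888306, 0.35562393069267273), (0.11287669837474823, 0.05115799605846405), 46.467735290527344)
pliers blue [0.59277907 0.00540183] [ 0.56448489 -0.01506399] [0.61590064 0.02578967]
drawer fronts [[ 0.50464168  0.1857249 ]
 [ 0.51273304  0.05218889]
 [ 0.51280835  0.04565909]
 [ 0.52424864 -0.09151806]
 [ 0.53419972 -0.09799987]
 [ 0.54232782 -0.2292027 ]]
```

View pics/topcrop.png

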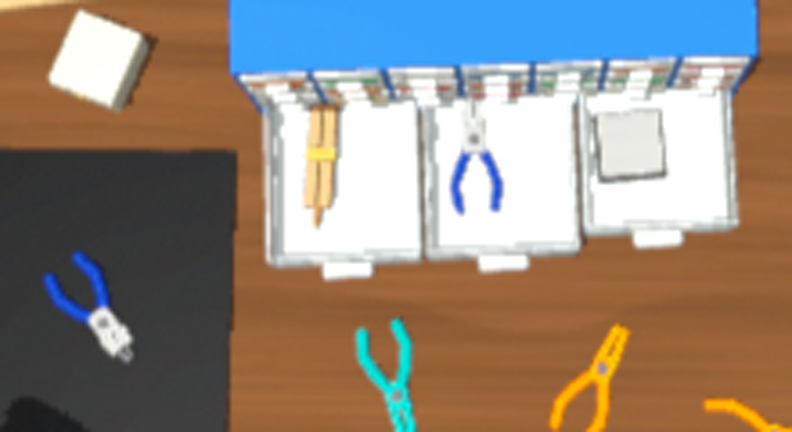

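```bash
cat >> h.py <<'E'
from scipy.spatial.transform import Rotation as Ro
CY=np.radians(2.25)   # cabinet yaw
def Rt(yaw,lean=0):   # tool down with tool x at world yaw (rad), then leaned about tool y
    x=np.array([np.cos(yaw),np.sin(yaw),0]); z=np.array([0,0,-1.]); R=np.c_[x,np.cross(z,x),z]
    return R@Ro.from_rotvec([0,-lean,0]).as_matrix()
def go(p,R):
    s=manip.state(); E=s["eef_rot"]
    print("t",round(s["time"],2),"shift units in present tool axes",np.round(E.T@(np.array(p)-s["ee_pos"])/.03,2),
     "in final tool axes",np.round(R.T@(np.array(p)-s["ee_pos"])/.03,2),"turn units",np.round(Ro.from_matrix(E.T@R).as_rotvec()/.12,2))
E
python3 -c "
from h import *
go([.458,.347,.13],Rt(np.radians(226.5)))"
```

```text
t 0.1 shift units in present tool axes [-9.55 -1.71  3.34] in final tool axes [-1.75 -9.54  3.34] turn units [-1.00e-02 -1.00e-02 -1.01e+01]
```

Emit:
send_rows(
  rows="1 -0.95 -0.17 0.33 0 0 0;1 -0.95 -0.17 0.33 0 0 0;1 -0.95 -0.17 0.33 0 0 0;1 -0.95 -0.17 0.33 0 0 0;1 -0.95 -0.17 0.33 0 0 0;1 -0.95 -0.17 0.33 0 0 0;1 -0.95 -0.17 0.33 0 0 0;1 -0.95 -0.17 0.33 0 0 0;1 -0.95 -0.17 0.33 0 0 0;1 -0.95 -0.17 0.33 0 0 0",
)

```text
time: 1.1
ee_pos: [0.4577, 0.3473, 0.1313]
eef_rot: [[-0.921, 0.39, -0.001], [0.39, 0.921, -0.0], [0.001, -0.001, -1.0]]
wrist_force: [0.4, -0.5, 0.5]
gripper_width: 1.001
finger_force: 0.0
```

Emit:
send_rows(
  rows="1 0 0 0 0 0 -1;1 0 0 0 0 0 -1;1 0 0 0 0 0 -1;1 0 0 0 0 0 -1;1 0 0 0 0 0 -1;1 0 0 0 0 0 -1;1 0 0 0 0 0 -1;1 0 0 0 0 0 -1;1 0 0 0 0 0 -1;1 0 0 0 0 0 -1",
)

```text
time: 2.1
ee_pos: [0.4567, 0.3481, 0.1316]
eef_rot: [[-0.694, -0.72, -0.001], [-0.72, 0.694, -0.001], [0.001, 0.0, -1.0]]
wrist_force: [-0.2, -0.7, -0.0]
gripper_width: 0.999
finger_force: 0.0
```

Emit:
send_rows(
  rows="1 0 0 0 0 0 0;1 0 0 0 0 0 0",
)

```text
time: 2.3
ee_pos: [0.4569, 0.3481, 0.1319]
eef_rot: [[-0.699, -0.715, -0.001], [-0.715, 0.699, -0.0], [0.001, 0.0, -1.0]]
wrist_force: [-0.3, 0.6, -0.5]
gripper_width: 0.999
finger_force: 0.0
```

```bash
cat > look.py <<'E'
from h import *
s=manip.state(); im=eyes.capture("wrist"); cv2.imwrite("pics/w1.png",im); print(s["ee_pos"],s["eef_rot"][:,0])
m=blue(im); b=cv2.findNonZero(m)[:,0]; B=ray("wrist",b,0.01,s)[:,:2]
c,A=B.mean(0),None
h=cv2.cvtColor(im,cv2.COLOR_BGR2HSV); g=cv2.inRange(h,(0,0,90),(180,90,255))
S=cv2.findNonZero(g)[:,0]; S=S[np.linalg.norm(S-b.mean(0),axis=1)<260]; S3=ray("wrist",S,0.01,s)[:,:2]
k=np.linalg.norm(S3-c,axis=1)<.085; S3=S3[k]
r=cv2.minAreaRect(np.r_[B,S3].astype(np.float32)); print("rect",r,"blue",c,"steel",S3.mean(0))
E
python3 look.py
```

```text
[0.45691059 0.34812525 0.1318575 ] [-0.69907964 -0.71504334  0.00082371]
rect ((0.5827332139015198, 0.285896897315979), (0.13720671832561493, 0.31128621101379395), 42.54791259765625) blue [0.58418161 0.29450503] steel [0.60076602 0.32260128]
```

View pics/w1.png

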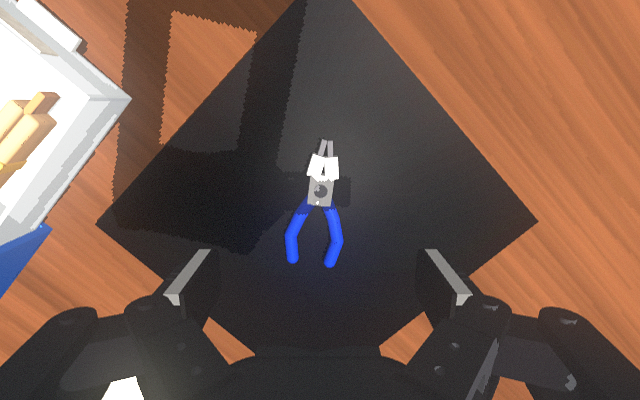

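The view shows the cutters: jaw tip at about (327,141), box-joint pivot at (321,190), handle ends at (292,262) and (331,265). They are turned a few degrees from the tool.

Run:
```python
from h import *
P=ray("wrist",[[327,141],[321,190],[311.5,265]],0.01)[:,:2]; d=P[0]-P[2]; L=np.linalg.norm(d); d/=L
J=P[2]+.07*d; print(P,L,J); yaw=np.arctan2(d[1],d[0]); print(np.degrees(yaw))
# joint flat sides orientation by box of bright-grey joint pixels
go([*J,.03],Rt(yaw)); go([*J,.004],Rt(yaw))
```

```text
[[0.42453041 0.32567602]
 [0.45632337 0.35146051]
 [0.51076979 0.39525556]] 0.11080858595142475 [0.45629065 0.35130077]
-141.10276689976655
t 2.35 shift units in present tool axes [-0.06  0.09  3.4 ] in final tool axes [-0.05  0.09  3.4 ] turn units [ 0.   -0.01  0.99]
t 2.35 shift units in present tool axes [-0.06  0.09  4.26] in final tool axes [-0.05  0.09  4.26] turn units [ 0.   -0.01  0.99]
```

Emit:
send_rows(
  rows="0.7 -0.06 0.09 0.8 0 0 0.99;0.6 0 0 0.9 0 0 0;0.6 0 0 0.9 0 0 0;0.6 0 0 0.8 0 0 0;0.6 0 0 0.5 0 0 0;0.6 0 0 0.35 0 0 0;0.6 0 0 0 0 0 0;0.6 0 0 0 0 0 0",
)

```text
time: 3.15
ee_pos: [0.4571, 0.3518, 0.0057]
eef_rot: [[-0.778, -0.629, 0.001], [-0.629, 0.778, 0.001], [-0.002, -0.0, -1.0]]
wrist_force: [0.1, 0.2, 0.3]
gripper_width: 0.603
finger_force: 0.0
```

Emit:
send_rows(
  rows="0 0 0 0 0 0 0;0 0 0 0 0 0 0;0 0 0 0 0 0 0;0 0 0 0 0 0 0;0 0 0 0 0 0 0;0 0 0 0 0 0 0;0 0 0 0 0 0 0;0 0 0 0 0 0 0",
  grip_force=50,
)

```text
time: 3.95
ee_pos: [0.4579, 0.3524, 0.007]
eef_rot: [[-0.777, -0.629, 0.004], [-0.629, 0.777, 0.002], [-0.004, -0.0, -1.0]]
wrist_force: [-1.1, -0.2, 5.6]
gripper_width: 0.264
finger_force: 43.1
```

```bash
python3 -c "
from h import *
go([.56,-.05,.17],Rt(np.pi+np.radians(3)))"
```

```text
t 3.95 shift units in present tool axes [  5.77 -12.57  -5.45] in final tool axes [ -2.7  -13.57  -5.43] turn units [0.01 0.04 5.23]
```

Emit:
send_rows(
  rows="0 0 0 -0.3 0 0 0;0 0 0 -0.7 0 0 0;0 0 0 -1 0 0 0;0 0 0 -1 0 0 0;0 0 0 -1 0 0 0;0 0 0 -1 0 0 0;0 0 0 -0.4 0 0 0",
)

```text
time: 4.65
ee_pos: [0.4575, 0.3521, 0.1707]
eef_rot: [[-0.777, -0.629, 0.005], [-0.629, 0.777, 0.003], [-0.006, -0.001, -1.0]]
wrist_force: [0.1, 0.3, -1.2]
gripper_width: 0.265
finger_force: 43.0
```

Emit:
send_rows(
  rows="0 0.2 -0.45 0 0 0 0;0 0.42 -0.92 0 0 0 0;0 0.42 -0.92 0 0 0 0;0 0.42 -0.92 0 0 0 0;0 0.42 -0.92 0 0 0 0;0 0.42 -0.92 0 0 0 0;0 0.42 -0.92 0 0 0 0;0 0.42 -0.92 0 0 0 0;0 0.42 -0.92 0 0 0 0;0 0.42 -0.92 0 0 0 0",
)

```text
time: 5.65
ee_pos: [0.5269, 0.0704, 0.1639]
eef_rot: [[-0.778, -0.629, -0.005], [-0.629, 0.778, -0.001], [0.004, 0.003, -1.0]]
wrist_force: [0.2, -0.3, -1.6]
gripper_width: 0.264
finger_force: 43.0
```

Emit:
send_rows(
  rows="0 0.42 -0.92 0 0 0 0;0 0.42 -0.92 0 0 0 0;0 0.42 -0.92 0 0 0 0;0 0.4 -0.9 0 0 0 0.5;0 0.15 -0.3 0 0 0 0.95;0 0 0 0 0 0 0.95;0 0 0 0 0 0 0.95;0 0 0 0 0 0 0.95;0 0 0 0 0 0 0.9;0 0 0 0 0 0 0",
)

```text
time: 6.65
ee_pos: [0.5586, -0.0546, 0.164]
eef_rot: [[-0.998, -0.056, -0.005], [-0.056, 0.998, 0.001], [0.005, 0.001, -1.0]]
wrist_force: [0.2, 0.7, -0.6]
gripper_width: 0.264
finger_force: 43.0
```

Run:
```python
from h import *
s=manip.state(); np.save("pose2.npy",np.c_[s["eef_rot"],s["ee_pos"]]); cv2.imwrite("pics/w2.png",eyes.capture("wrist")); print(s["time"],s["ee_pos"],s["eef_rot"][:,0],s["gripper_width"])
```

```text
6.65 [ 0.55858812 -0.05461433  0.16396022] [-0.99843166 -0.05575599  0.00504839] 0.26400330328991256
```

View pics/w2.png

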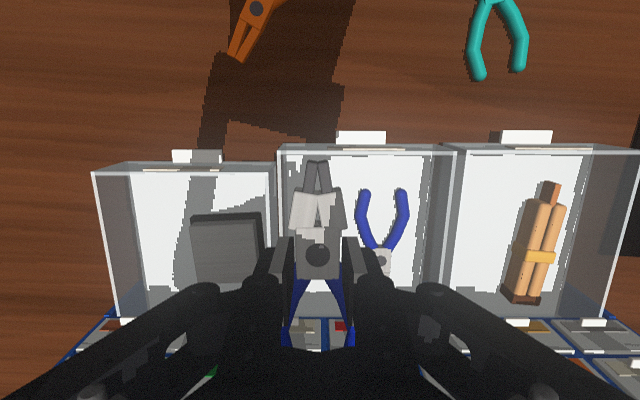

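The middle drawer's front rim runs from about (278,146) to (452,146). The pliers lie in its left half, handle ends at (363,192) and (403,192), joint at about (384,262). The held cutters' jaws point to the robot and their joint is at (318,253).

Run:
```python
from h import *
M=np.load("pose2.npy"); s=dict(eef_rot=M[:,:3],ee_pos=M[:,3])
f=ray("wrist",[[278,146],[452,146],[94,170],[276,164],[455,146],[640,150]],.056,s)[:,:2]; print(f)
for a in(0,2,4):
  d=f[a+1]-f[a]; print(np.linalg.norm(d),np.degrees(np.arctan2(-d[0],d[1])))
print("pliers",ray("wrist",[[363,192],[403,192],[384,262]],.015,s)[:,:2])
print("floor edges", ray("wrist",[[283,156],[450,156]],.009,s)[:,:2])
print("cab face foot pulls",ray("wrist",[[330,318],[580,322]],.06,s)[:,:2])
P=ray("wrist",[[318,162],[318,253]],.164,s)[:,:2]; print("held cutters jaw, joint",P)
```

```text
[[ 0.52316615 -0.08625225]
 [ 0.51589842  0.04643893]
 [ 0.54959927 -0.22873456]
 [ 0.53714741 -0.0874866 ]
 [ 0.51577302  0.04872851]
 [ 0.51104097  0.19101692]]
0.1328900603683129 3.1350548124519055
0.14179574800459552 5.037947632120248
0.14236706605267735 1.9047683056620486
pliers [[ 0.5665164  -0.01156392]
 [ 0.5645052   0.0252992 ]
 [ 0.63624919  0.01557747]]
floor edges [[ 0.53814417 -0.0867065 ]
 [ 0.52980615  0.06565071]]
cab face foot pulls [[ 0.67007298 -0.03703401]
 [ 0.66231777  0.182704  ]]
held cutters jaw, joint [[ 0.51516676 -0.05645454]
 [ 0.55902602 -0.05402395]]
```

```bash
sed -i 's/2.25)/3.0)/' h.py; python3 -c "
from h import *
go([.5777,-.0486,.013],Rt(np.pi+CY))"
```

```text
t 6.7 shift units in present tool axes [-0.66  0.15  5.04] in final tool axes [-0.64  0.16  5.04] turn units [ 0.01 -0.04  0.05]
```

Emit:
send_rows(
  rows="0 -0.66 0.16 0 0 -0.04 0.05;0 0 0 0.5 0 0 0;0 0 0 0.8 0 0 0;0 0 0 0.8 0 0 0;0 0 0 0.7 0 0 0;0 0 0 0.6 0 0 0;0 0 0 0.5 0 0 0;0 0 0 0.4 0 0 0;0 0 0 0.3 0 0 0;0 0 0 0 0 0 0",
)

```text
time: 7.7
ee_pos: [0.5793, -0.0478, 0.0271]
eef_rot: [[-0.999, -0.051, 0.002], [-0.051, 0.999, 0.001], [-0.002, 0.001, -1.0]]
wrist_force: [-0.1, 0.1, -1.8]
gripper_width: 0.264
finger_force: 43.0
```

```bash
python3 -c "
from h import *
go([.5777,-.0486,.013],Rt(np.pi+CY)); print(manip.state()['wrist_force'])"
```

```text
t 7.7 shift units in present tool axes [ 0.06 -0.02  0.47] in final tool axes [ 0.06 -0.02  0.47] turn units [ 0.01  0.02 -0.01]
[-0.12848558  0.08778593 -1.79700325]
```

Emit:
send_rows(
  rows="0 0.05 0 0.2 0 0 0;0 0 0 0.13 0 0 0;0 0 0 0.1 0 0 0;0 0 0 0 0 0 0",
)

```text
time: 8.1
ee_pos: [0.5789, -0.048, 0.0157]
eef_rot: [[-0.999, -0.05, 0.004], [-0.05, 0.999, 0.0], [-0.004, 0.0, -1.0]]
wrist_force: [-0.3, -0.2, -0.9]
gripper_width: 0.267
finger_force: 43.0
```

Emit:
send_rows(
  rows="0 0 0 0.05 0 0 0;0 0 0 0.05 0 0 0;0 0 0 0 0 0 0",
)

```text
time: 8.4
ee_pos: [0.5794, -0.0481, 0.0135]
eef_rot: [[-0.999, -0.05, 0.006], [-0.05, 0.999, 0.0], [-0.006, -0.0, -1.0]]
wrist_force: [0.8, 0.4, 0.8]
gripper_width: 0.267
finger_force: 43.6
```

Emit:
send_rows(
  rows="0.3 0 0 0 0 0 0;0.36 0 0 0 0 0 0;0.4 0 0 0 0 0 0;0.4 0 0 0 0 0 0;0.4 0 0 0 0 0 0;0.4 0 0 0 0 0 0",
)

```text
time: 9.0
ee_pos: [0.5794, -0.0447, 0.0139]
eef_rot: [[-0.999, -0.051, 0.006], [-0.051, 0.999, 0.006], [-0.006, 0.005, -1.0]]
wrist_force: [-1.3, 9.6, 4.3]
gripper_width: 0.399
finger_force: 4.4
```

Emit:
send_rows(
  rows="0.4 0 0 -0.2 0 0 0;0.4 0 0 -0.4 0 0 0;0.4 0 0 -0.8 0 0 0;0.4 0 0 -1 0 0 0;0.4 0 0 -1 0 0 0;0.4 0 0 -1 0 0 0;0.4 0 0 -0.6 0 0 0;0.4 0 0 0 0 0 0",
)

```text
time: 9.8
ee_pos: [0.5806, -0.0491, 0.168]
eef_rot: [[-0.999, -0.05, 0.014], [-0.05, 0.999, -0.002], [-0.014, -0.003, -1.0]]
wrist_force: [0.1, -1.0, 0.7]
gripper_width: 0.402
finger_force: 0.0
```

Run:
```python
from h import *
s=manip.state(); im=eyes.capture("top"); cv2.imwrite("pics/w3.png",eyes.capture("wrist"))
print(s["time"],s["ee_pos"],s["finger_force"],s["gripper_width"])
```

```text
9.8 [ 0.5805618  -0.04907247  0.16798024] 0.0 0.4023197092832838
```

View pics/w3.png

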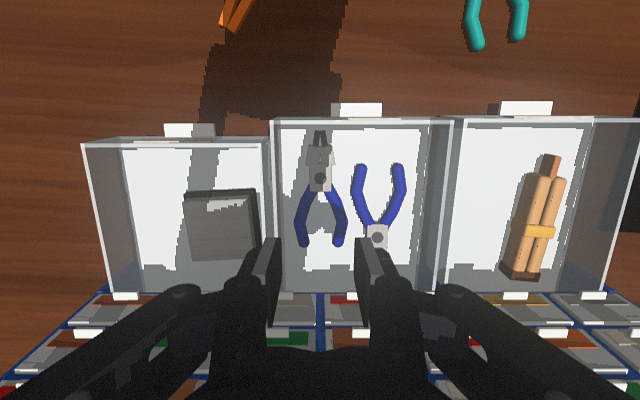

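The cutters lie flat in the middle drawer, joint at (320,178), next to the blue pliers. All three drawers are still open. Next I'll back off, lean the tool 40° and shut the gripper.

```bash
python3 -c "
from h import *
go([.465,-.0223,.12],Rt(np.pi+CY)); go([.465,-.0223,.12],Rt(np.pi+CY,np.radians(40)))"
```

```text
t 9.9 shift units in present tool axes [3.74 1.06 1.42] in final tool axes [3.73 1.07 1.44] turn units [-0.    0.05 -0.02]
t 9.9 shift units in present tool axes [3.74 1.06 1.42] in final tool axes [ 3.78  1.07 -1.29] turn units [-0.01 -5.77 -0.02]
```

Emit:
send_rows(
  rows="0 0.9 0.27 0 0 0 0;0 0.95 0.27 0 0 0 0;0 0.95 0.27 0 0 0 0;0 0.95 0.27 0 0 0 0;0 0 0 0 0 -0.96 0;0 0 0 0 0 -0.96 0;0 0 0 0 0 -0.96 0;0 0 0 0 0 -0.96 0;0 0 0 0 0 -0.96 0;0 0 0 0 0 -0.96 0",
)

```text
time: 10.9
ee_pos: [0.4634, -0.0212, 0.1604]
eef_rot: [[-0.765, -0.05, 0.642], [-0.038, 0.999, 0.032], [-0.642, 0.0, -0.766]]
wrist_force: [-0.7, 0.5, 0.0]
gripper_width: -0.003
finger_force: 0.0
```

Emit:
send_rows(
  rows="0 0 0 0 0 0 0;0 0 0 0 0 0 0",
)

```text
time: 11.1
ee_pos: [0.4635, -0.0215, 0.1608]
eef_rot: [[-0.769, -0.049, 0.638], [-0.037, 0.999, 0.032], [-0.638, 0.001, -0.77]]
wrist_force: [0.3, 0.2, 0.7]
gripper_width: 0.001
finger_force: 0.0
```

```bash
python3 -c "
from h import *
go([.465,-.0223,.036],Rt(np.pi+CY,np.radians(40))); s=manip.state(); print(s['ee_pos'],s['eef_rot'],s['joint_positions'])"
```

```text
t 11.1 shift units in present tool axes [ 2.62 -0.03  3.23] in final tool axes [ 2.64 -0.03  3.22] turn units [-0.01 -0.05 -0.02]
[ 0.46353208 -0.0215125   0.16084369] [[-7.68752181e-01 -4.92574544e-02  6.37647072e-01]
 [-3.73793056e-02  9.98785766e-01  3.20901993e-02]
 [-6.38453501e-01  8.34605954e-04 -7.69659945e-01]] [-0.34472938 -0.57359624  2.18097108  0.31752117  0.9058203  -2.08007249]
```

Emit:
send_rows(
  rows="0 0.52 0 0.65 0 0 0;0 0.52 0 0.65 0 0 0;0 0.52 0 0.65 0 0 0;0 0.52 0 0.65 0 0 0;0 0.52 0 0.62 0 0 0;0 0 0 0 0 0 0",
)

```text
time: 11.7
ee_pos: [0.4653, -0.0203, 0.0347]
eef_rot: [[-0.772, -0.052, 0.634], [-0.038, 0.999, 0.035], [-0.635, 0.003, -0.773]]
wrist_force: [-1.2, 0.0, -0.1]
gripper_width: 0.0
finger_force: 0.0
```

```bash
python3 -c "
from h import *
R=Rt(np.pi+CY,np.radians(40)); go([.465,-.0223,.036],R); go([.525,-.0192,.036],R); go([.655,-.0125,.036],R); s=manip.state(); print(s['ee_pos'],s['wrist_force'])
cv2.imwrite('pics/s4.png',eyes.capture('side')[100:320,140:440])"
```

```text
t 11.7 shift units in present tool axes [-0.02 -0.07 -0.04] in final tool axes [-0.02 -0.07 -0.04] turn units [ 0.02 -0.09 -0.02]
t 11.7 shift units in present tool axes [-1.56 -0.07  1.23] in final tool axes [-1.55 -0.07  1.25] turn units [ 0.02 -0.09 -0.02]
t 11.7 shift units in present tool axes [-4.92 -0.07  3.98] in final tool axes [-4.87 -0.07  4.03] turn units [ 0.02 -0.09 -0.02]
[ 0.46531017 -0.02025966  0.03472423] [-1.20069144  0.01909164 -0.1178955 ]
```

View pics/s4.png

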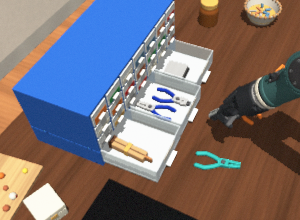

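The tool is leaned back in front of the middle drawer and clear of the others. Now I'll push gently.

Emit:
send_rows(
  rows="0 -0.3 -0.01 0.24 0 -0.09 0;0 -0.3 -0.01 0.25 0 0 0;0 -0.3 -0.01 0.25 0 0 0;0 -0.2 0 0.17 0 0 0;0 -0.2 0 0.17 0 0 0;0 -0.25 0 0.21 0 0 0;0 -0.3 0 0.25 0 0 0;0 -0.3 0 0.25 0 0 0;0 -0.3 0 0.25 0 0 0;0 -0.3 0 0.25 0 0 0",
)

```text
time: 12.75
ee_pos: [0.5746, -0.0166, 0.0395]
eef_rot: [[-0.76, -0.05, 0.649], [-0.038, 0.999, 0.033], [-0.649, 0.0, -0.76]]
wrist_force: [-2.4, -1.2, 1.8]
gripper_width: -0.0
finger_force: 1.2
```

```bash
python3 -c "
from h import *
R=Rt(np.pi+CY,np.radians(40)); go([.655,-.0125,.036],R); s=manip.state(); print(s['ee_pos'],s['wrist_force'])"
```

```text
t 12.75 shift units in present tool axes [-1.97  0.    1.83] in final tool axes [-1.98 -0.    1.82] turn units [-0.01  0.07 -0.01]
[ 0.57456305 -0.01663918  0.03951264] [-2.35557636 -1.17958272  1.79088292]
```

Emit:
send_rows(
  rows="0 -0.3 0 0.3 0 0 0;0 -0.3 0 0.3 0 0 0;0 -0.3 0 0.27 0 0 0;0 -0.3 0 0.26 0 0 0;0 -0.2 0 0.17 0 0 0;0 0 0 0 0 0 0",
)

```text
time: 13.35
ee_pos: [0.6322, -0.0139, 0.0374]
eef_rot: [[-0.759, -0.05, 0.649], [-0.038, 0.999, 0.033], [-0.65, -0.0, -0.76]]
wrist_force: [-0.5, -1.1, -1.1]
gripper_width: 0.001
finger_force: 0.0
```

Emit:
send_rows(
  rows="0 -0.13 0 0.11 0 0 0;0 -0.13 0 0.11 0 0 0;0 -0.13 0 0.11 0 0 0;0 0 0 0 0 0 0",
)

```text
time: 13.75
ee_pos: [0.6466, -0.0131, 0.0371]
eef_rot: [[-0.759, -0.05, 0.649], [-0.038, 0.999, 0.033], [-0.65, 0.0, -0.76]]
wrist_force: [0.7, -0.7, 0.6]
gripper_width: -0.003
finger_force: 0.0
```

Emit:
send_rows(
  rows="0 -0.08 0 0.07 0 0 0;0 -0.08 0 0.07 0 0 0;0 -0.08 0 0.07 0 0 0;0 0 0 0 0 0 0",
)

```text
time: 14.15
ee_pos: [0.6562, -0.0126, 0.0372]
eef_rot: [[-0.759, -0.05, 0.649], [-0.038, 0.999, 0.033], [-0.65, 0.0, -0.76]]
wrist_force: [-0.1, 0.2, 0.0]
gripper_width: 0.002
finger_force: 0.0
```

```bash
python3 -c "
from h import *
a=eyes.capture('side')[100:300,190:400]; cv2.imwrite('pics/s5.png',cv2.resize(a,None,fx=3,fy=3,interpolation=cv2.INTER_CUBIC)[:600])"
```

```text
(no output)
```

View pics/s5.png

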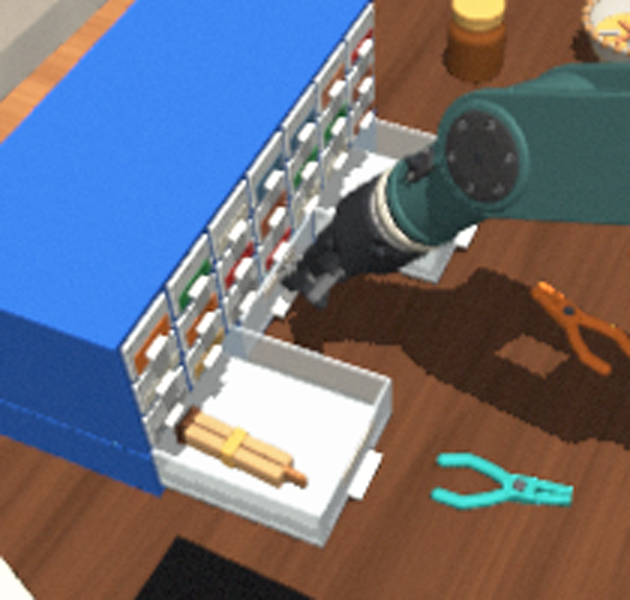

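The middle drawer is nearly flush (around 270,290) and both neighbours are open. I'll carry on slowly until it meets the stop.

Emit:
send_rows(
  rows="0 -0.05 0 0.045 0 0 0;0 -0.05 0 0.045 0 0 0;0 -0.05 0 0.045 0 0 0;0 0 0 0 0 0 0",
)

```text
time: 14.6
ee_pos: [0.6589, -0.0124, 0.0367]
eef_rot: [[-0.762, -0.052, 0.645], [-0.04, 0.999, 0.034], [-0.646, -0.0, -0.763]]
wrist_force: [-32.1, -3.6, 21.3]
gripper_width: 0.002
finger_force: 16.1
```

The stop is reached at about 32 N. Backing away.

Emit:
send_rows(
  rows="0 0.1 0 -0.09 0 0 0;0 0.3 0 -0.25 0 0 0;0 0.6 0 -0.5 0 0 0;0 0.7 0 -0.6 0 0 0;0 0.7 0 -0.6 0 0 0;0 0.7 0 -0.6 0 0 0;0 0.7 0 -0.6 0 0 0;0 0.5 0 -0.5 0 0 0;0 0 0 -0.6 0 0 0;0 0 0 0 0 0 0",
)

```text
time: 15.6
ee_pos: [0.4792, -0.0218, 0.0536]
eef_rot: [[-0.757, -0.05, 0.651], [-0.038, 0.999, 0.031], [-0.652, -0.001, -0.758]]
wrist_force: [-0.3, 0.5, -0.2]
gripper_width: -0.001
finger_force: 0.0
```

```bash
python3 -c "
from h import *
s=manip.state(); print(s['ee_pos'],s['wrist_force'])
b=eyes.capture('wrist'); a=eyes.capture('side')[80:300,190:400]
cv2.imwrite('pics/s6.png',np.hstack([cv2.resize(a,(420,440),interpolation=cv2.INTER_CUBIC),cv2.resize(eyes.capture('top')[120:240,230:390],(330,440*1))[:, :330]]))"
```

```text
[ 0.47919465 -0.02183039  0.05355816] [-0.31765708  0.52070841 -0.20459654]
```

View pics/s6.png

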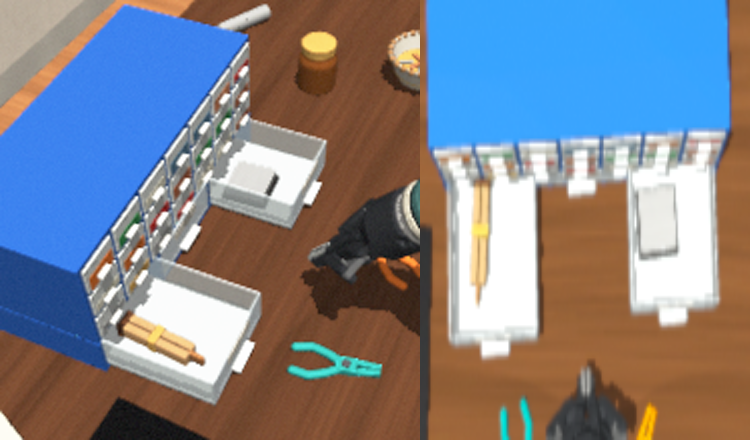

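The middle drawer is flush with the face, only its pull showing (about 190,238 in the left half). The other two drawers are still open, and the arm is clear.

```bash
python3 -c "
from cell import manip
print(manip.sign_off())"
```

```text
the job is handed in; nothing more can be done
None
```

The cutters are in the middle drawer with the other blue-handled pliers, and that drawer is pushed gently shut to its stop; the left and right drawers are still open, the bowl, jar and gift box weren't touched, and the job is handed in (no verdict was shown).

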